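# Fold a carton's flaps and staple it shut with the treadle

### The arm

A 6-joint arm with a two-finger parallel gripper is mounted at the origin on a cart in front of the work surface, level with it; the furniture and walls round the work are solid. World frame = base frame: x ahead of the robot, y to its left, z up, the work surface at z = 0. Lengths are in m, angles in degrees, forces in N, time in s.
With the tool pointing down it reaches from about 0.325 to 0.85 m from the base axis. Payload 15.5 kg.
Tool frame: the origin (TCP) lies on the centre line of the jaws, within the pads' length; the fingertips stand 11 mm ahead of it and the grasp point (between the pads) lies 8 mm behind it (manip.tips_ahead is the distance from the TCP to the fingertips, in m); z points along the fingers, y is the line along which they close (so a half turn about z gives the same grasp; the last joint's range is limited). The gripper opens to 91 mm and grips with 3 to 60 N. Pads are 32 mm wide; open, the fingers measure 118 mm over their backs; the gripper's body (76 mm by 178 mm) begins 60 mm behind the grasp point.
Start: joints at [-80.988, 28.281, 77.091, -0, 74.628, -5.472], TCP at [0.156, -0.605, 0.225] pointing down, gripper open.
Joint ranges: [-166.48, 166.48], [-47.26, 123.95], [12.59, 153.08], [-70.14, 250.14], [6.76, 159.57], [-176.63, 176.63]. Speed limits (degrees/s): [108.29, 108.29, 147.25, 172.46, 172.46, 172.46].

### API

Orientations are given as a 3x3 rotation matrix whose columns are the frame's x, y, z axes.
In Python, from cell import manip gives the robot as it stands.
- The arm moves only by the shell command python3 -m crank 'ROWS' [FORCE]. ROWS is JSON, one flat list of numbers, 7 for each row, row after row: the shift along the tool's x, y, z in cm, then the turn, a rotation vector about the tool's x, y, z in degrees, then the opening, from 0 (shut) to 1 (fully open). A call has 1 to 8 rows; each row shifts and turns the commanded pose from where the row before left it, along the tool's axes as they then stand; what a row does not reach is not made up. A row lasts 1/8 s, in which the tool goes at most 62.5 mm and 10.7 degrees, less where a joint would pass 70% of its speed; a pose out of reach is approached as far as the arm can. A call is refused whole if a number of a shift passes 6.25 or a number of a turn 10.7, either way. A call with a gripper value outside its range is refused whole. The fingers move at their own pace and stop on an object; FORCE is the grip in N (left out, the last holds). Time passes only in rows, so rows that do not move let the fingers close. It gives the time, the measured TCP pose, the force, the opening and the grip force at its end, in the units of the state.
- manip.sense(): the state, without advancing time (a new reading comes with each control period).
- manip.camera(name): name is "scene" or "top"; returns a dict with "pixels" (384x512x3 uint8, red, green, blue), "K" (3x3 intrinsics, pixels), "eye" and "attitude" of the camera in the world. Camera axes: x right, y down, z forward; pixel columns grow to the right and rows downward; lengths in m; the calibration is good to about 2 mm. A picture is of the moment at which its call begins. There is no depth.
- manip.hand_in(): hands the job in; it is judged then, once.
The state is a dict: "time": time; "joints": joint angles; "joint_velocities": joint speeds; "tau": joint torques, N m; "ee_pos": TCP position; "tcp_rot": TCP orientation; "ft_force": force on the tool from outside, world axes, zero at the start; "ft_torque": the same for the moment, N m; "opening": finger opening in m; "grip_force": force on a finger pad.
Only numpy, scipy, OpenCV 4.12 (cv2) and the standard library are available. Lean on these libraries where they do the work, as an engineer would, in place of code of your own. Each camera call takes 0.05 s, during which the arm holds its last target. There are 200 camera calls.

### The job

Close the carton in the bench stapler: fold the short inner flap down flat first, then the longer outer flap down flat over it. Then press the treadle in front of the carton all the way down to its stop to drive the stapling head, hold it there for about two seconds, and ease it back up under control to its rest position instead of letting it snap up. Do not press the treadle before both flaps are down, and leave the tape measure and the spanner where they lie.

Things in the scene. Friction and masses are not known exactly. Their poses are not given: they have to be found in the camera images.
- closer: grey bench carton stapler, fixed to the bench, base 18 mm thick and 170 mm wide, 350 mm long with the treadle. Origin: underside of the base, on the bench, below the carton's centre; z up, x points from the treadle (robot's side) through the carton to the column at the back (x = 85 to 119 mm, 226 mm high), y to the left seen from the treadle
- inner_flap_hinge (a point): middle of the hinge line (along the closer's x) of the SHORT inner flap, on the carton's right (-y) wall, 60 mm right of the carton's centre, 100 mm above the bench. Flap: white outside, brown inside, 138 mm in x, 58 mm from hinge to free edge, 2.5 mm thick. Stiff hinge: it stays where it is left (under 1 N to move)
- inner_flap_edge (a point): middle of the free edge of the inner flap
- inner_flap (a joint): angle of the inner flap: 0 folded down flat over the carton, 1.57 standing upright, more leaning outward (to -y); at most 2.2
- outer_flap_hinge (a point): middle of the hinge line (along the closer's x) of the LONG outer flap, on the carton's left (+y) wall, 60 mm left of the carton's centre and 103 mm above the bench. Flap as the other but 72 mm from hinge to free edge.
- outer_flap_edge (a point): middle of the free edge of the outer flap
- outer_flap (a joint): angle of the outer flap: 0 folded down flat, over the inner one, 1.57 standing upright, more leaning outward (to +y); at most 2.2
- treadle_tread (a point): the point to press: top of the black ribbed rubber tread, in the middle of its width, 95 mm from the hinge. The tread is 75 mm long (55 to 130 mm from the hinge), 60 mm wide; at rest it slopes up toward the robot by 0.35 rad and this point is 88 mm above the bench; at the stop it is level and this point is 57 mm above the bench
- treadle_hinge (a point): the treadle's hinge, axis along the closer's y, 90 mm before the carton's centre, 44 mm above the bench
- treadle (a joint): angle of the treadle: 0 at rest (up), 0.34 down on its slightly yielding rubber stop; a spring lifts it (about 6 N at the tread point at the start, 12 N at the stop)
- tape_measure: yellow and black tape measure, 38x87x60 mm, loose on the bench to the right of the stapler; origin at the centre of its underside; leave alone
- spanner: steel combination spanner, 27x192x8 mm, loose on the bench to the left of the stapler; origin at the centre of its underside; leave alone
- carton_rim (a point): centre of the mouth of the open white carton that stands fixed on the stapler's base, 144 mm in x, 119 mm in y, its walls' top 100 mm above the bench; a grey pipe elbow lies in it
- head_foot (a point): lower front edge of the stapling head's foot, 163 mm above the bench at rest, 109 mm with the treadle down. The head is an arm 24 mm wide in y that overhangs the back part of the carton from the column, x = 29 to 90 mm in the closer's frame: handle the flaps in their front half (x below 0)

How it is judged:
By the outcome, as a careful person would: the job done as asked, in the order asked, and still so for the second after the job is handed in, with the robot touching nothing.
It also fails if it takes over 56 s, if anything falls off the work surface, if the arm or the gripper's body presses on something with over 40 N, if the wrist force passes 120 N, or if a joint passes its speed limit or range.

## Working session

There is one attempt and no reset: what is moved stays moved. The work goes in short steps, Python scripts to look and compute and a shell command to move; the robot and the scene stay as the last step left them, time stands still between calls to the robot, and variables do not carry over. Pictures are saved under pics/ and viewed, at most 10 in all, crops included, and the job is handed in when it is done.

```bash
mkdir -p pics; ls; python3 - <<'E'
from cell import manip
import cv2,numpy as np
for n in("scene","top"):
    c=manip.camera(n); cv2.imwrite(f"pics/{n}0.png",cv2.resize(c["pixels"][:,:,::-1],(800,600),interpolation=cv2.INTER_CUBIC))
    print(n,c["K"],c["eye"],c["attitude"])
s=manip.sense();print(s["time"],s["ee_pos"],s["tcp_rot"],s["ft_force"])
E
```

```text
pics
scene [[359.66648097   0.         257.14972968]
 [  0.         359.66648097 193.06622942]
 [  0.           0.           1.        ]] [ 0.28467418 -0.65349079  0.54105472] [[ 0.91646122 -0.18253837  0.35605978]
 [-0.3998483  -0.45080595  0.79805723]
 [ 0.0148378  -0.8737584  -0.48613383]]
top [[393.44038398   0.         255.18277814]
 [  0.         393.44038398 191.68101019]
 [  0.           0.           1.        ]] [0.46090352 0.00815391 0.96911091] [[-0.01129791 -0.98617755  0.16530639]
 [-0.99989523  0.00964598 -0.01079258]
 [ 0.00904886 -0.165411   -0.98618321]]
0.1 [ 0.15628635 -0.6048114   0.22440476] [[ 9.68217868e-01  2.50108245e-01 -1.59425024e-04]
 [ 2.50108270e-01 -9.68217286e-01  1.06747304e-03]
 [ 1.12625745e-04 -1.07341999e-03 -9.99999418e-01]] [-0.0565789  -0.15298161  0.79689338]
```

View pics/scene0.png

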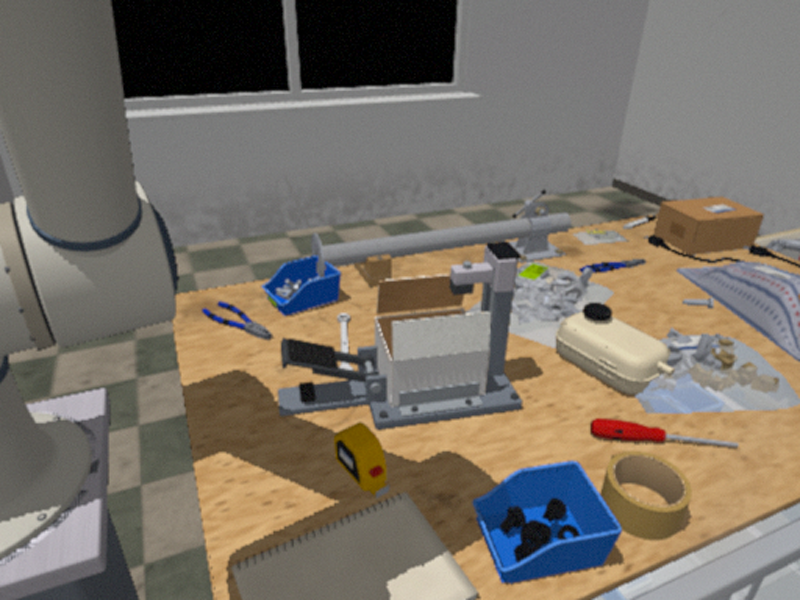

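View pics/top0.png

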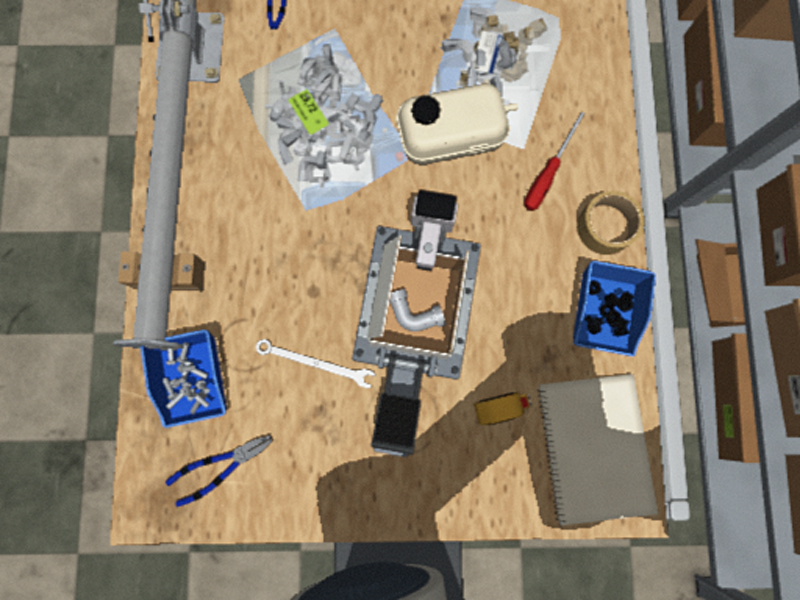

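```bash
python3 - <<'E'
import cv2
# crop from native coordinates by retake
from cell import manip
c=manip.camera("top")["pixels"][110:300,210:320,::-1]; c=cv2.resize(c,None,fx=3.15,fy=3.15,interpolation=cv2.INTER_CUBIC)
d=manip.camera("scene")["pixels"][150:280,170:340,::-1]; d=cv2.resize(d,None,fx=2.6,fy=2.6,interpolation=cv2.INTER_CUBIC)
import numpy as np
o=np.zeros((600,800,3),np.uint8); o[:c.shape[0],:c.shape[1]]=c[:600]; o[:d.shape[0],350:350+d.shape[1]]=d
cv2.imwrite("pics/c1.png",o)
E
```

```text
(no output)
```

View pics/c1.png

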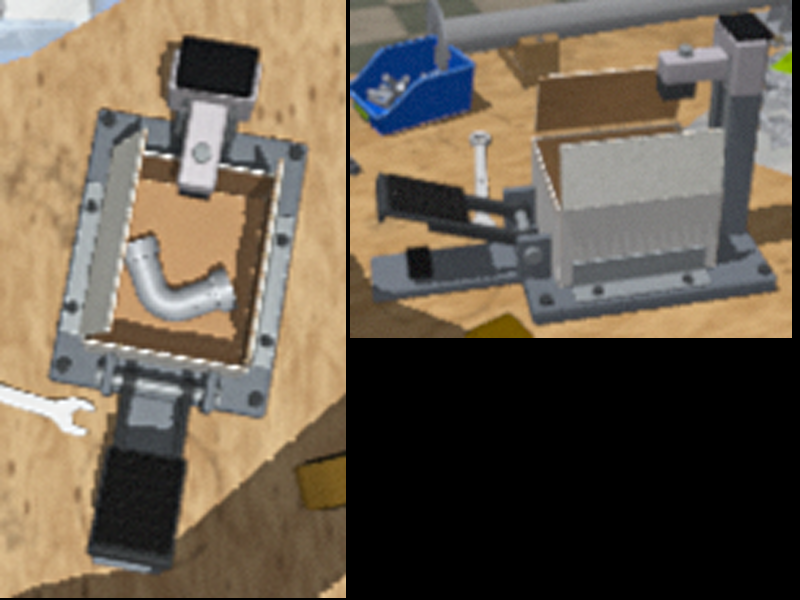

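```bash
cat > h.py <<'E'
import numpy as np, cv2
from cell import manip
from scipy.optimize import least_squares
def proj(c,P):
    return cv2.projectPoints(np.float64(P),cv2.Rodrigues(c["attitude"].T)[0],-c["attitude"].T@c["eye"],c["K"],None)[0][:,0]
E
cat > fit.py <<'E'
from h import *
T=manip.camera("top");S=manip.camera("scene")
t=lambda a:np.array(a)/3.15+[210,110]
s=lambda a:(np.array(a)-[350,0])/2.6+[170,150]
def model(p):
    x,y,th,ai,ao,xb,xf=p
    c,sn=np.cos(th),np.sin(th)
    def W(a): a=np.array(a,float); return np.c_[x+c*a[:,0]-sn*a[:,1],y+sn*a[:,0]+c*a[:,1],a[:,2]]
    inn=lambda X,l:(X,-.06+l*np.cos(ai),.1+l*np.sin(ai)); out=lambda X,l:(X,.06-l*np.cos(ao),.103+l*np.sin(ao))
    def tr(l,Y,a=.35,h=.0121): return (-.09-l*np.cos(a)+h*np.sin(a),Y,.044+l*np.sin(a)+h*np.cos(a))
    top=W([(xb,.085,.018),(xb,-.085,.018),(xf,-.085,.018),(xf,.085,.018),tr(.055,.03),tr(.055,-.03),tr(.13,-.03),tr(.13,.03),(.029,.012,.163),(.029,-.012,.163),out(.069,.072),out(-.069,.072)])
    sc=W([(xf,-.085,.018),inn(-.069,0),inn(-.069,.058),inn(.069,.058),out(-.069,.072),tr(.055,-.03),tr(.13,-.03),tr(.13,.03),inn(.069,0)])
    return top,sc
ot=t([(100,107),(307,143),(263,417),(50,380),(111,447),(187,453),(172,562),(90,553),(180,188),(212,196),(145,130),(108,335)])
os_=s([(533,318),(563,209),(560,147),(722,131),(537,78),(467,187),(380,218),(377,178),(722,200)])
def r(p):
    a,b=model(p); return np.r_[(proj(T,a)-ot).ravel(),(proj(S,b)-os_).ravel()]
q=least_squares(r,[.5,-.03,-.15,1.6,1.3,.119,-.08],loss="soft_l1")
print(np.round(q.x,4)); print(np.round(r(q.x).reshape(-1,2),1).tolist())
E
python3 fit.py
```

```text
[ 0.6059 -0.0305 -0.1805  1.4904  1.2917  0.1222 -0.0964]
[[-0.5, 0.1], [1.0, -0.1], [1.6, 0.0], [-0.4, -0.2], [-0.6, -1.0], [1.5, 1.7], [1.6, -0.3], [0.2, -2.2], [-1.1, 2.8], [0.0, 2.2], [0.0, -0.4], [0.4, -0.7], [-0.3, -1.4], [-1.7, 1.1], [-0.9, 0.5], [0.2, -0.3], [-1.0, -0.0], [1.5, 15.3], [1.2, -2.4], [0.9, -2.2], [-1.4, -3.0]]
```

```bash
cat > st.py <<'E'
from h import *
s=manip.sense(); th=-.1805;x,y=.6059,-.0305
C=np.array([[np.cos(th),np.sin(th)],[-np.sin(th),np.cos(th)]])
R=s["tcp_rot"];p=s["ee_pos"]+R[:,2]*.011
yaw=np.degrees(np.arctan2(R[1,0],R[0,0])-th)
print("t",round(s["time"],2),"tip XYZ mm",np.round(np.r_[C@(p[:2]-[x,y]),p[2]]*1000,1),"yaw",round(yaw,1),"tilt",np.round(R[:2,2],3),"F",np.round(s["ft_force"],1),"op",round(s["opening"],3))
E
python3 -m crank '[0,0,0,0,0,8.3,0, 0,0,0,0,0,8.3,0, 0,0,0,0,0,8.2,0, 2,-4,0,0,0,0,0, 2,-4,0,0,0,0,0, 2,-4,0,0,0,0,0, 2,-4,0,0,0,0,0, 0,0,0,0,0,0,0]'; python3 st.py
```

```text
time: 1.3
ee_pos: [0.265, -0.4598, 0.2251]
tcp_rot: [[0.984, -0.176, 0.0], [-0.176, -0.984, 0.001], [-0.0, -0.001, -1.0]]
ft_force: [0.3, -0.5, 0.6]
opening: 0.0141
grip_force: 0.0
t 1.3 tip XYZ mm [-258.3 -483.5  214.1] yaw 0.2 tilt [0.    0.001] F [ 0.3 -0.5  0.6] op 0.014
```

```bash
python3 -m crank '[2.7,-4.8,0,0,0,0,0, 2.7,-4.8,0,0,0,0,0, 2.7,-4.8,0,0,0,0,0, 2.7,-4.8,0,0,0,0,0, 2.7,-4.8,0,0,0,0,0, 2.7,-4.8,0,0,0,0,0, 2.7,-4.8,0,0,0,0,0, 2.7,-4.7,0,0,0,0,0]'>/dev/null; python3 -m crank '[0,0,0,0,0,0,0, 0,0,0,0,0,0,0]' >/dev/null; python3 st.py
```

```text
t 2.55 tip XYZ mm [ -43.4 -103.4  213.7] yaw 0.0 tilt [-0. -0.] F [-0.4  0.3 -0.4] op 0.001
```

```bash
python3 -m crank '[0,0,3.5,0,0,0,0, 0,0,3.5,0,0,0,0, 0,-1.5,0,0,0,0,0, 0,-1.5,0,0,0,0,0, 0,-0.8,0.1,0,0,0,0, 0,-0.8,0.3,0,0,0,0, 0,-0.7,0.4,0,0,0,0, 0,-0.7,0.5,0,0,0,0]'>/dev/null;python3 st.py; python3 -m crank '[0,-0.5,0.5,0,0,0,0, 0,-0.5,0.6,0,0,0,0, 0,-0.3,0.6,0,0,0,0, 0,-0.2,0.6,0,0,0,0, 0,-0.1,0.4,0,0,0,0, 0,0,0.2,0,0,0,0, 0,0,0,0,0,0,0]' >/dev/null; python3 st.py; python3 - <<'E'
from h import *
import cv2
c=manip.camera("scene")["pixels"][110:290,150:360,::-1]
cv2.imwrite("pics/a1.png",cv2.resize(c,None,fx=3,fy=3,interpolation=cv2.INTER_CUBIC))
E
```

```text
t 3.55 tip XYZ mm [-43.3 -42.5 130.7] yaw 0.0 tilt [ 0. -0.] F [-0.5 -0.6  1.3] op 0.0
t 4.42 tip XYZ mm [-43.5 -26.8 102.5] yaw 0.0 tilt [0. 0.] F [-4.   3.6 13.6] op 0.0
```

View pics/a1.png

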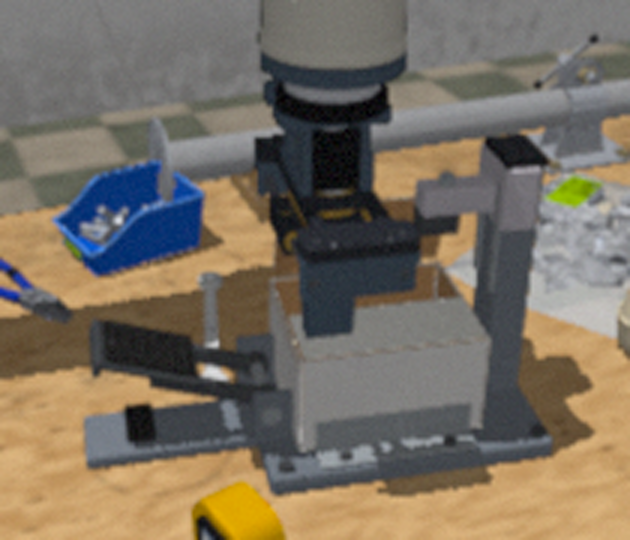

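```bash
python3 -m crank '[0,0,-5,0,0,0,0, 0,0,-5,0,0,0,0, 0,-4,0,0,0,0,0, 0,-4,0,0,0,0,0, 0,-2.7,0,0,0,0,0, 0,0,2.3,0,0,0,0, 0,0,2.2,0,0,0,0, 0,1,0,0,0,0,0]'>/dev/null;python3 st.py; python3 -m crank '[0,1.2,0.1,0,0,0,0, 0,0.8,0.3,0,0,0,0, 0,0.8,0.3,0,0,0,0, 0,0.7,0.5,0,0,0,0, 0,0.7,0.7,0,0,0,0, 0,0.6,0.8,0,0,0,0, 0,0.3,0.8,0,0,0,0, 0,0.3,0.8,0,0,0,0]' >/dev/null; python3 st.py;
```

```text
t 5.47 tip XYZ mm [-44.5  70.  155.6] yaw 0.1 tilt [-0.003  0.   ] F [ 0.5  0.7 -0.8] op 0.001
t 6.47 tip XYZ mm [-43.5  16.  113.2] yaw 0.0 tilt [-0.  0.] F [-0.1  0.   0.4] op 0.001
```

```bash
python3 -m crank '[0,0.1,0.4,0,0,0,0, 0,0,0.3,0,0,0,0, 0,0,0.15,0,0,0,0, 0,0,0,0,0,0,0]'>/dev/null;python3 st.py; python3 - <<'E'
from h import *
import cv2
c=manip.camera("scene")["pixels"][110:290,150:360,::-1]
cv2.imwrite("pics/a2.png",cv2.resize(c,None,fx=3,fy=3,interpolation=cv2.INTER_CUBIC))
E
```

```text
t 6.97 tip XYZ mm [-43.4  15.2 105.8] yaw 0.0 tilt [ 0. -0.] F [-3.3 -1.3  5.6] op 0.0
```

View pics/a2.png

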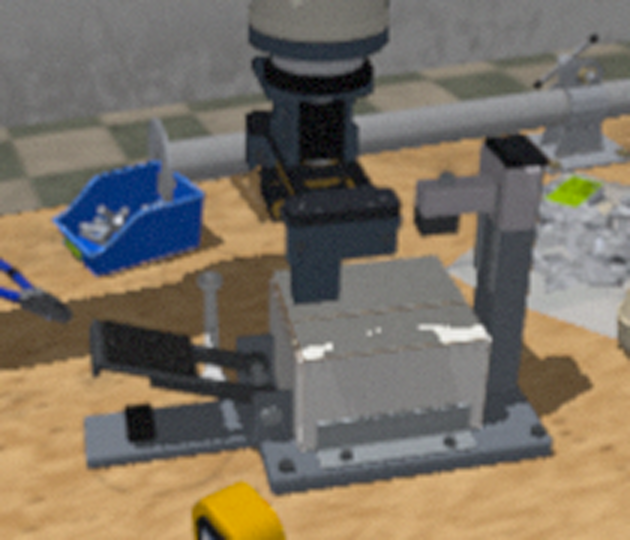

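```bash
python3 -m crank '[0,0,0.1,0,0,0,0, 0,0,0,0,0,0,0, 0,0,-3,0,0,0,0, -4.5,0.5,0,0,0,0,0, -4.5,0.5,0,0,0,0,0, -4.4,0.5,0,0,0,0,0, 0,0,1.5,0,0,0,0, 0,0,1.2,0,0,0,0]'>/dev/null;python3 -m crank '[0,0,0.5,0,0,0,0, 0,0,0.2,0,0,0,0, 0,0,0,0,0,0,0]'>/dev/null;python3 st.py; python3 - <<'E'
from h import *
import cv2
c=manip.camera("scene")["pixels"][110:290,150:360,::-1]
d=manip.camera("top")["pixels"][120:300,210:320,::-1]
cv2.imwrite("pics/a3.png",cv2.resize(np.hstack([c,d]),None,fx=2.5,fy=2.5,interpolation=cv2.INTER_CUBIC))
E
```

```text
t 8.4 tip XYZ mm [-1.772e+02  1.000e-01  1.004e+02] yaw 0.0 tilt [-0.  0.] F [ 0.4  1.3 -0.6] op 0.001
```

View pics/a3.png

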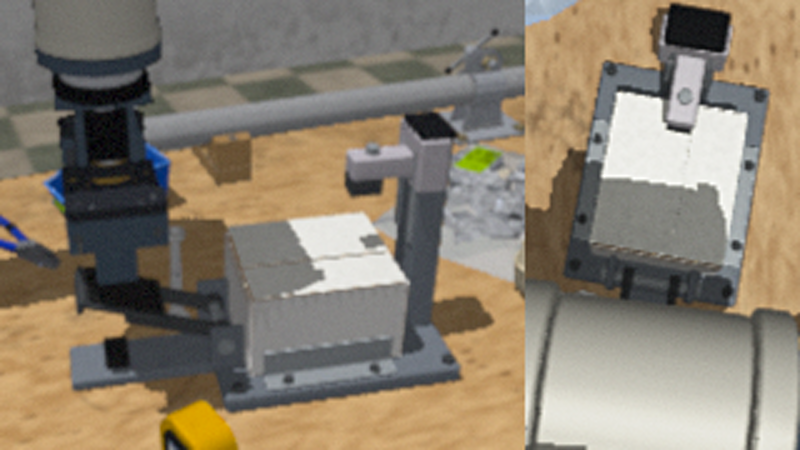

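Both flaps lie flat, and the fingertips are over the tread. Next I press it.

```bash
python3 -m crank '[0,0,0.4,0,0,0,0, 0,0,0.4,0,0,0,0, 0,0,0.4,0,0,0,0, 0,0,0.4,0,0,0,0]'>/dev/null;python3 st.py;  python3 -m crank '[0,0,0.4,0,0,0,0, 0,0,0.4,0,0,0,0, 0,0,0.4,0,0,0,0, 0,0,0.4,0,0,0,0]'>/dev/null;python3 st.py; python3 -m crank '[0,0,0.4,0,0,0,0, 0,0,0.3,0,0,0,0, 0,0,0.2,0,0,0,0]'>/dev/null;python3 st.py
```

```text
t 9.0 tip XYZ mm [-177.8    0.    84.2] yaw 0.0 tilt [-0.001  0.   ] F [-2.6 -0.7  9.1] op 0.0
t 9.5 tip XYZ mm [-178.7    0.    68.2] yaw 0.0 tilt [-0.002  0.   ] F [-5.7  1.2 11.2] op 0.001
t 9.88 tip XYZ mm [-179.6    0.    59. ] yaw 0.0 tilt [-0.004  0.001] F [-8.9  1.1 12.3] op 0.0
```

```bash
python3 -m crank '[0,0,0.1,0,0,0,0, 0,0,0.1,0,0,0,0]'>/dev/null;python3 st.py;  python3 -m crank '[0,0,0.1,0,0,0,0, 0,0,0,0,0,0,0]'>/dev/null;python3 st.py
```

```text
t 10.12 tip XYZ mm [-179.9    0.    57.1] yaw 0.0 tilt [-0.004  0.001] F [-11.1   2.6  18.4] op 0.0
t 10.38 tip XYZ mm [-179.9    0.    56.8] yaw 0.0 tilt [-0.004  0.001] F [-14.8   1.9  38. ] op 0.0
```

```bash
python3 -m crank '[0,0,-0.04,0,0,0,0, 0,0,0,0,0,0,0, 0,0,0,0,0,0,0, 0,0,0,0,0,0,0, 0,0,0,0,0,0,0, 0,0,0,0,0,0,0, 0,0,0,0,0,0,0, 0,0,0,0,0,0,0]'>/dev/null;python3 st.py;  python3 -m crank '[0,0,0,0,0,0,0, 0,0,0,0,0,0,0, 0,0,0,0,0,0,0, 0,0,0,0,0,0,0, 0,0,0,0,0,0,0, 0,0,0,0,0,0,0, 0,0,0,0,0,0,0]'>/dev/null;python3 st.py
python3 - <<'E'
from h import *
import cv2
c=manip.camera("scene")["pixels"][110:290,150:360,::-1]
cv2.imwrite("pics/a4.png",cv2.resize(c,None,fx=3,fy=3,interpolation=cv2.INTER_CUBIC))
E
```

```text
t 11.38 tip XYZ mm [-180.     0.    56.9] yaw 0.0 tilt [-0.004  0.001] F [-12.6   2.6  28.9] op 0.0
t 12.25 tip XYZ mm [-179.9    0.    56.9] yaw 0.0 tilt [-0.004  0.001] F [-12.4   2.6  29. ] op 0.0
```

View pics/a4.png

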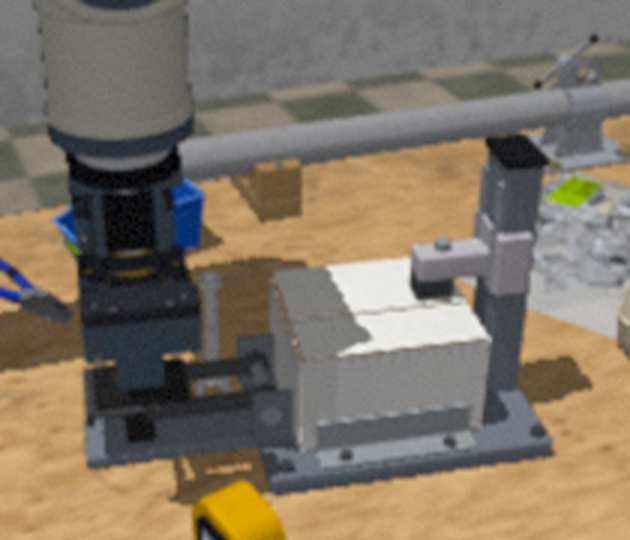

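The treadle is level at its stop, the head is on the carton, and the hold has lasted about 2 s. I'll ease it up now.

```bash
R='r'; python3 -m crank '[0,0,-0.1,0,0,0,0, 0,0,-0.2,0,0,0,0, 0,0,-0.2,0,0,0,0, 0,0,-0.2,0,0,0,0, 0,0,-0.2,0,0,0,0, 0,0,-0.2,0,0,0,0, 0,0,-0.2,0,0,0,0, 0,0,-0.2,0,0,0,0]'>/dev/null;python3 st.py; python3 -m crank '[0,0,-0.2,0,0,0,0, 0,0,-0.2,0,0,0,0, 0,0,-0.2,0,0,0,0, 0,0,-0.2,0,0,0,0, 0,0,-0.2,0,0,0,0, 0,0,-0.2,0,0,0,0, 0,0,-0.2,0,0,0,0, 0,0,-0.2,0,0,0,0]'>/dev/null;python3 st.py; python3 -m crank '[0,0,-0.2,0,0,0,0, 0,0,-0.2,0,0,0,0, 0,0,-0.2,0,0,0,0, 0,0,-0.2,0,0,0,0, 0,0,-0.2,0,0,0,0, 0,0,-0.2,0,0,0,0, 0,0,-0.2,0,0,0,0, 0,0,-0.2,0,0,0,0]'>/dev/null;python3 st.py; python3 -m crank '[0,0,-2,0,0,0,0, 0,0,-4,0,0,0,0, 0,0,-4,0,0,0,0, -1,4,0,0,0,0,0, 0,4,0,0,0,0,0, 0,4,0,0,0,0,0, 0,4,0,0,0,0,0, 0,0,0,0,0,0,0]'>/dev/null;python3 st.py
python3 - <<'E'
from h import *
import cv2
c=manip.camera("scene")["pixels"][110:290,150:360,::-1]
d=manip.camera("top")["pixels"][120:300,210:320,::-1]
cv2.imwrite("pics/a5.png",cv2.resize(np.hstack([c,d]),None,fx=2.5,fy=2.5,interpolation=cv2.INTER_CUBIC))
E
```

```text
t 13.3 tip XYZ mm [-177.1    0.    72. ] yaw 0.0 tilt [ 0.001 -0.   ] F [-0.2 -0.6  8.7] op 0.001
t 14.3 tip XYZ mm [-1.755e+02  1.000e-01  8.820e+01] yaw 0.0 tilt [ 0.004 -0.   ] F [ 5.8 -0.7  4.9] op 0.001
t 15.3 tip XYZ mm [-1.775e+02  1.000e-01  1.039e+02] yaw 0.0 tilt [-0.  0.] F [ 0.9 -0.5  0.1] op 0.0
t 16.3 tip XYZ mm [-187.3 -162.   203.9] yaw -0.1 tilt [ 0. -0.] F [-0.1 -0.2  0. ] op 0.0
```

View pics/a5.png

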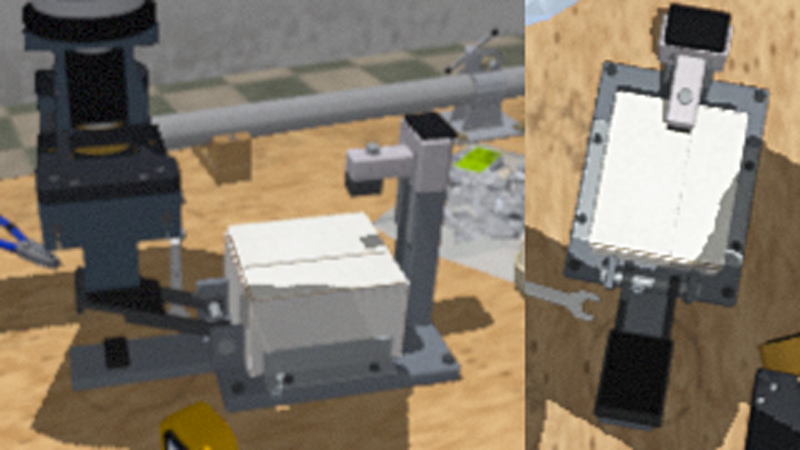

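The flaps lie flat, the treadle and head are back at rest, and the spanner and tape measure have not moved.

```bash
python3 -c "
from cell import manip
print(manip.hand_in())"
```

```text
the job is handed in; nothing more can be done
None
```

The carton is closed, inner flap first and outer flap over it. I pressed the treadle to its stop, held it there for about 2 s and eased it back up to rest, then handed the job in at about 16 s of the 56 s limit; the hand-in gave no verdict.

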